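# Putting the rework things away, alloys kept apart

## Robot

A 6-joint arm with a two-finger parallel gripper is mounted at the origin on a cart in front of the work surface, level with it; the furniture and walls round the work are solid. World frame = base frame: x ahead of the robot, y to its left, z up, the work surface at z = 0. Lengths are in mm, angles in rad, forces in N, time in s.
With the tool pointing down it reaches from about 275 to 750 mm from the base axis. Payload 10.2 kg.
Tool frame: the origin (TCP) lies where the fingers leave the gripper's body, on its centre line; the fingertips stand 73 mm ahead of it and the grasp point (between the pads) lies 54 mm ahead of it; z points along the fingers, y is the line along which they close (so a half turn about z gives the same grasp; the last joint's range is limited). The gripper opens to 85 mm and grips with 20 to 120 N. Pads are 22 mm wide; open, the fingers measure 114 mm over their backs; the gripper's body (76 mm by 85 mm) begins 54 mm behind the grasp point. The pads swing forward as they close: fully open they stand 13 mm farther back than shut.
Start: joints at [0.928, 0.313, 1.498, -0, 1.331, -0.223], TCP at [213.992, 479.416, 303.894] pointing down, gripper open.
Joint ranges: [-2.94, 2.94], [-0.97, 2.17], [0.19, 2.56], [-1.23, 4.37], [0.02, 3.11], [-2.88, 2.88]. Speed limits (rad/s): [2.39, 2.39, 3.01, 3.14, 3.14, 3.14].

## Interface

Orientations are given as a unit quaternion [w, x, y, z].
In Python, from rig import ctrl gives the robot as it stands.
- The arm moves only by the shell command python3 -m creep 'ROWS' [OPENING] [FORCE]. ROWS is JSON, a list that holds one entry, the list of rows, each a list of 6 numbers: the shift along the world's x, y, z in units of 25 mm (1.0 is 25 mm), then the turn, a rotation vector about the world's x, y, z in units of 5 degrees (1.0 is 5 degrees). In form: [[[x, y, z, ax, ay, az], ...]]. A call has 1 to 20 rows; each row is the pose to reach, as a shift and turn from the pose commanded when the call began; what a row does not reach only later rows make up. A row lasts 1/12 s, in which the tool goes at most 41.7 mm and 7.16 degrees, less where a joint would pass 70% of its speed; a pose out of reach is approached as far as the arm can. A call with a gripper value outside its range is refused whole. OPENING is the finger opening in mm, from 0 to 85.4, set as the call begins (- or left out, the last holds). The fingers move at their own pace and stop on an object; FORCE is the grip in N (left out, the last holds). Time passes only in rows, so rows that repeat a pose let the fingers close. It gives the time, the measured TCP pose, the force, the opening and the grip force at its end, in the units of the state.
- ctrl.sense(): the state, without advancing time (a new reading comes with each control period).
- ctrl.capture(name): name is "scene" or "top" or "wrist"; returns a dict with "image" (480x640x3 uint8, red, green, blue), "fx", "fy", "cx", "cy" (pixels), "R" (3x3) and "t" (3): a world point X has camera coordinates R X + t. Camera axes: x right, y down, z forward; pixel columns grow to the right and rows downward; lengths in mm; the calibration is good to about 2 mm. A picture is of the moment at which its call begins. There is no depth.
- ctrl.finish_job(): hands the job in; it is judged then, once.
The state is a dict: "time_s": time; "joints": joint angles; "dq": joint speeds; "tau": joint torques, N m; "eef_pos": TCP position; "ee_rot": TCP orientation; "force": force on the tool from outside, world axes, zero at the start; "wrist_torque": the same for the moment, N m; "grip_width": opening from 0.0 (shut) to 1.0 (fully open); "grip_force": force on a finger pad.
Only numpy, scipy, OpenCV 4.12 (cv2) and the standard library are available. Lean on these libraries where they do the work, as an engineer would, in place of code of your own. Each camera call takes 0.05 s, during which the arm holds its last target. There are 200 camera calls.

## Task

Clear up after the soldering: thread the leaded reel (red flanges) on the post of the red stand and the lead-free reel (green flanges) on the post of the green one, so that the alloys stay apart, lay the short black tweezers in the long narrow foam pocket, and set the small white dish upright in the broad foam pocket. Each thing should end lying flat, right down in its place, and let go; leave the long grey tweezers where they lie, they are still in use.

Things in the scene. Friction and masses are not known exactly. Their poses are not given: they have to be found in the camera images.
- reel_red: Reel of leaded solder wire with red flanges, lying flat and loose on the bench: 62 mm across, 30 mm high, with a 28 mm bore right through along its axis; about 0.16 kg. It can be gripped from above across its 62 mm anywhere round the rim. Origin: centre of its underside, z up along the bore.
- reel_green: Reel of lead-free solder wire with green flanges, lying flat and loose on the bench: 62 mm across, 30 mm high, with a 28 mm bore right through along its axis; about 0.16 kg. It can be gripped from above across its 62 mm anywhere round the rim. Origin: centre of its underside, z up along the bore.
- tweezers_black: The short, dull black tweezers, lying loose on the bench: 118 mm long, 10 mm wide, 12 mm high, 22 g. Origin: centre of the underside, x along the length, y across (grip here, at the middle), z up. Either end may point either way in the pocket.
- dish: Small empty white oval dish, loose on the bench, open side up: 36 mm (x) by 62 mm (y), 14 mm high, about 30 g. Grip it from above across the outside of its 36 mm width, at the middle. Origin: centre of its underside, z up. Either way round in the pocket.
- stand_red: Spindle stand, fixed to the bench: red painted round base 72 mm across and 8 mm high, with one bare upright steel post 12 mm thick in its middle, its tip (tapered over the last 8 mm) 50 mm above the bench. Origin: centre of the base's underside on the bench, z up. A reel threaded on the post rests on the base, its underside 8 mm above the bench.
- stand_green: Spindle stand, fixed to the bench: green painted round base 72 mm across and 8 mm high, with one bare upright steel post 12 mm thick in its middle, its tip (tapered over the last 8 mm) 50 mm above the bench. Origin: centre of the base's underside on the bench, z up. A reel threaded on the post rests on the base, its underside 8 mm above the bench.
- nest_long: Black foam block with amber pocket floor, fixed to the bench, 154 (x) by 66 mm, with the long narrow pocket for the tweezers, 134 by 26 mm; rim 14 mm, floor 4 mm above the bench. A finger trough 44 mm wide at floor height cuts through the block along y across the pocket's middle. Origin: centre of the underside, x along the pocket's long side, z up.
- nest_broad: Black foam block with amber pocket floor, fixed to the bench, 98 (x) by 80 mm, with the broad pocket for the dish, 78 by 52 mm (the dish's 62 mm length goes along x); rim 14 mm, floor 4 mm above the bench. A finger trough 44 mm wide at floor height cuts through the block along y across the pocket's middle. Origin: centre of the underside, x along the pocket's long side, z up.
- tweezers_grey: The long grey steel tweezers, lying loose on the bench: 168 mm long, 8 mm wide, 11 mm high. Still in use: to be left where they lie. Origin: centre of the underside, x along the length.

How it is judged (in metres and radians):
At the end, for the whole second after the job is handed in: Each reel flat on the stand of its colour, post in bore (axes within 10.5 mm); tweezers and upright dish on the floor of their own pockets (within 11 mm of centre, 0.3 rad along it); heights within 4 mm, tilts under 0.12 rad, all at rest, released; grey tweezers moved under 30 mm (horizontal distance between reel_red and stand_red below 0.0105 m and z of reel_red in the frame of stand_red between 0.004 and 0.012 m and angle between each of reel_red, reel_green, tweezers_black, dish's own z axis and vertical below 0.12 rad and linear speed of each of reel_red, reel_green, tweezers_black, dish below 0.02 m/s and angular speed of each of reel_red, reel_green, tweezers_black, dish below 0.3 rad/s and horizontal distance between reel_green and stand_green below 0.0105 m and z of reel_green in the frame of stand_green between 0.004 and 0.012 m and x of tweezers_black in the frame of nest_long between -0.011 and 0.011 m and y of tweezers_black in the frame of nest_long between -0.011 and 0.011 m and z of tweezers_black in the frame of nest_long between 0 and 0.008 m and angle between the x axis of tweezers_black and the x axis of nest_long, either way round below 0.3 rad and x of dish in the frame of nest_broad between -0.011 and 0.011 m and y of dish in the frame of nest_broad between -0.011 and 0.011 m and z of dish in the frame of nest_broad between 0 and 0.008 m and angle between the y axis of dish and the x axis of nest_broad, either way round below 0.3 rad); the robot touches nothing.
It fails at once if the long grey tweezers are moved 30 mm or more from where they lay (distance of tweezers_grey from where it was at the start of the episode above 0.03 m).
It also fails if it takes over 93 s, if anything falls off the work surface, if the arm or the gripper's body presses on something with over 40 N, if the wrist force passes 120 N, or if a joint passes its speed limit or range.

## Working session

There is one attempt and no reset: what is moved stays moved. The work goes in short steps, Python scripts to look and compute and a shell command to move; the robot and the scene stay as the last step left them, time stands still between calls to the robot, and variables do not carry over. Pictures are saved under pics/ and viewed, at most 14 in all, crops included, and the job is handed in when it is done.

```bash
mkdir -p pics; ls; python3 - <<'E'
from rig import ctrl
import cv2
print(ctrl.sense())
for n in("scene","top"):
    c=ctrl.capture(n); cv2.imwrite(f"pics/{n}0.png",c["image"][:,:,::-1]); print(n,c["fx"],c["cx"],c["cy"],c["R"],c["t"])
E
```

```text
pics
{'time_s': 0.0, 'joints': array([ 9.27595188e-01,  3.13442648e-01,  1.49845844e+00,  1.27575450e-05,
        1.33098857e+00, -2.23385921e-01]), 'dq': array([-0.00031335, -0.00018972,  0.00046627,  0.00173687, -0.00033283,
        0.0009176 ]), 'tau': array([-2.41716014e-03, -4.12272227e+01, -2.59735876e+01, -3.80715319e-04,
        4.29184962e-03,  7.31015717e-06]), 'eef_pos': array([213.88327771, 479.27066672, 303.33073752]), 'ee_rot': array([-2.77902916e-04,  2.08370980e-01,  9.78049648e-01, -5.85968521e-04]), 'force': array([-0.36564128,  0.31739582,  0.09697575]), 'wrist_torque': array([0.03748652, 0.01797643, 0.01367431]), 'grip_force': 0.0, 'grip_width': 1.0011125830939898}
scene 450.6122438440144 323.0153011236802 237.29732226383413 [[ 0.64130625  0.76722881 -0.00928704]
 [ 0.68556641 -0.5783983  -0.44210192]
 [-0.34456494  0.27715584 -0.89691674]] [-218.74393557 -442.1327626  1115.17231139]
top 606.9443895764961 325.49869814432367 246.67871690530353 [[-0.01085023 -0.99945925 -0.03104007]
 [-0.98506556  0.01601814 -0.17143298]
 [ 0.17183748  0.02871641 -0.98470668]] [-125.15612444  538.81980147  909.71977523]
```

View pics/top0.png

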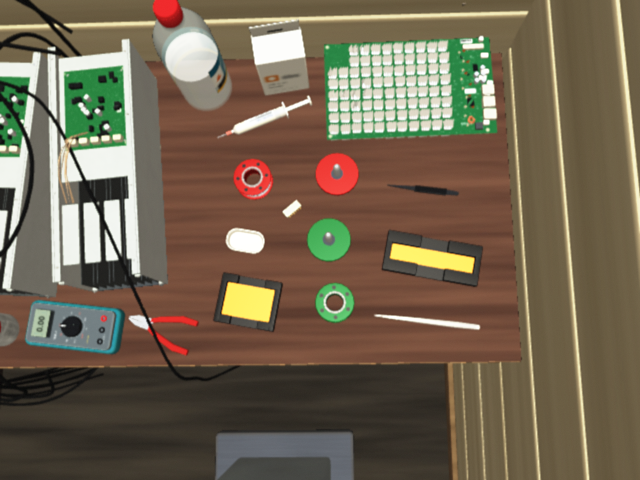

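View pics/scene0.png

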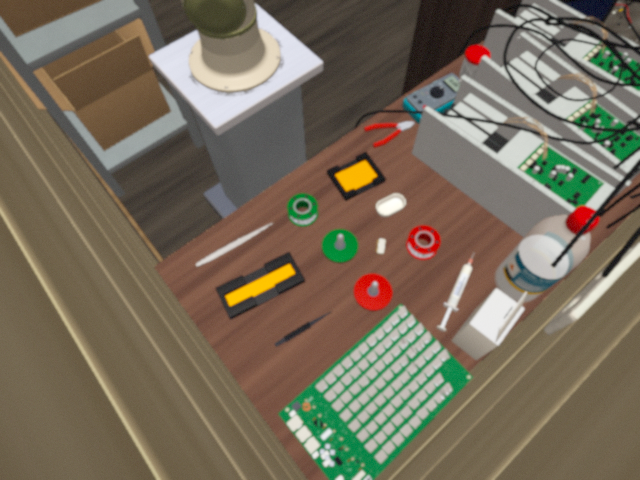

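```bash
cat > h.py <<'E'
import numpy as np, cv2
from scipy.optimize import least_squares
from rig import ctrl
def proj(c,P):
    q=np.asarray(P,float)@np.array(c["R"]).T+np.array(c["t"]); return q[:,:2]/q[:,2:]*[c["fx"],c["fy"]]+[c["cx"],c["cy"]]
def unproj(c,uv,z):
    R=np.array(c["R"]);C=-R.T@np.array(c["t"]);d=R.T@[(uv[0]-c["cx"])/c["fx"],(uv[1]-c["cy"])/c["fy"],1]
    return (C+d*(z-C[2])/d[2])
def hsv(c): return cv2.cvtColor(np.ascontiguousarray(c["image"]),cv2.COLOR_RGB2HSV)
def rect(lx,ly,z): return np.array([[s*lx/2,t*ly/2,z] for s,t in((1,1),(-1,1),(-1,-1),(1,-1))])
def circ(d,z): a=np.linspace(0,2*np.pi,40,endpoint=False); return np.c_[d/2*np.cos(a),d/2*np.sin(a),0*a+z]
def tf(P,p):
    c,s=np.cos(p[2]),np.sin(p[2]); return P@np.array([[c,-s,0],[s,c,0],[0,0,1]]).T+[p[0],p[1],0]
def hull(c,P): return cv2.convexHull(proj(c,P).astype(np.float32))
MODEL=dict(reel=np.r_[circ(62,0),circ(62,30)],stand=circ(72,8),black=np.r_[rect(118,4,2),rect(118,4,10)],grey=np.r_[rect(168,4,2),rect(168,4,9)],
 dish=np.r_[circ(62,14)*[36/62,1,1],circ(50,0)*[36/62,1,1]])
def shape(c,kind,p):
    if kind in("long","broad"):
        l,w=(134,26) if kind=="long" else (78,52)
        a,b=[hull(c,tf(rect(l,w,z),p)) for z in(4,14)]
        return cv2.intersectConvexConvex(a,b)[1]
    return hull(c,tf(MODEL[kind],p))
def mom(m):
    A=m["m00"];return np.array([m["m10"]/A,m["m01"]/A]),np.array([[m["mu20"],m["mu11"]],[m["mu11"],m["mu02"]]])/A,A
def masks(H):
    h,s,v=[H[...,i].astype(int) for i in range(3)]
    return dict(red=((h<6)|(h>174))&(s>190)&(v>110),green=(h>50)&(h<80)&(s>120)&(v>70),amber=(h>17)&(h<32)&(s>170)&(v>150),
      white=(s<50)&(v>140),dark=(v<60)&(s<90))
def find(c,col,kind,xy,rad=60,yaw=None):
    """component of mask near xy (world guess) -> fit moments"""
    m=masks(hsv(c))[col].astype(np.uint8)
    roi=np.zeros_like(m); g=hull(c,circ(2*rad,5)+[xy[0],xy[1],0]); cv2.fillConvexPoly(roi,g.astype(int),1)
    m=cv2.morphologyEx(m&roi,cv2.MORPH_CLOSE,np.ones((5,5),np.uint8))
    cs,_=cv2.findContours(m,cv2.RETR_EXTERNAL,cv2.CHAIN_APPROX_NONE)
    k=max(cs,key=cv2.contourArea); f=np.zeros_like(m)
    hk=cv2.convexHull(k); cv2.fillConvexPoly(f,hk,1)
    ctr,cov,A=mom(cv2.moments(f,True)); ang=kind not in("reel","stand")
    d=lambda C:np.array([C[0,0]-C[1,1],2*C[0,1]])/(np.trace(C))
    def res(p):
        q=[p[0],p[1],p[2] if ang else 0]
        c2,v2,_=mom(cv2.moments(shape(c,kind,q).astype(np.float32)))
        return np.r_[c2-ctr,20*(d(v2)-d(cov))] if ang else c2-ctr
    p0=unproj(c,ctr,5)[:2]
    best=min((least_squares(res,[*p0,y][:3 if ang else 2],x_scale=[1,1,.1][:3 if ang else 2],diff_step=1e-4) for y in((yaw,) if yaw is not None else (.1,.8,1.6,2.4))),key=lambda r:r.cost)
    q=[*best.x,0][:3]; A2=mom(cv2.moments(shape(c,kind,q).astype(np.float32)))[2]
    return np.array(best.x),ctr,A/A2,best.cost
E
cat > a.py <<'E'
from h import *
t=ctrl.capture("top");s=ctrl.capture("scene")
G=dict(reel_red=("red","reel",253,178,45),stand_red=("red","stand",337,174,45),reel_green=("green","reel",335,302,45),stand_green=("green","stand",329,240,45),
 nest_long=("amber","long",432,258,90),nest_broad=("amber","broad",249,302,60),dish=("white","dish",245,240,42),black=("dark","black",425,190,70),grey=("white","grey",428,322,95))
for n,(col,k,u,v,r) in G.items():
    xy=unproj(t,(u,v),5)
    for c in(t,s):
        try:
            x,ctr,a,co=find(c,col,k,xy,r); print(n,np.round(x,2),ctr.round(1),"area ratio %.2f cost %.2f"%(a,co))
        except Exception as e: print(n,"fail",repr(e)[:80])
E
python3 a.py
```

```text
reel_red [658.41 -12.61] [253.  178.7] area ratio 0.98 cost 0.00
reel_red [654.65  -5.87] [424.4 239. ] area ratio 0.77 cost 0.00
stand_red [ 666.79 -151.32] [336.7 173.8] area ratio 1.02 cost 0.00
stand_red [ 667.58 -152.55] [372.8 291.7] area ratio 1.01 cost 0.00
reel_green [ 451.44 -144.64] [334.2 302.3] area ratio 0.99 cost 0.00
reel_green [ 444.1  -141.14] [302.  206.2] area ratio 0.74 cost 0.00
stand_green [ 555.73 -136.39] [328.5 239.4] area ratio 1.00 cost 0.00
stand_green [ 556.13 -137.65] [339.6 245.4] area ratio 1.00 cost 0.00
nest_long [ 536.92 -252.94    1.78] [400.1 249.4] area ratio 0.21 cost 19.23
nest_long [ 522.86 -304.48    1.37] [259.6 285.1] area ratio 1.36 cost 0.19
nest_broad [470.29 -43.55   3.49] [271.8 292.3] area ratio 0.03 cost 6.65
nest_broad [456.56  -5.73   1.43] [355.9 175.9] area ratio 1.27 cost 1.83
dish [5.5518e+02 9.0000e-02 2.9500e+00] [244.9 240.3] area ratio 1.27 cost 0.53
dish [5.55e+02 5.00e-02 2.94e+00] [390.6 204.4] area ratio 1.32 cost 0.17
black [ 636.62 -302.95    1.44] [428.8 189.8] area ratio 1.22 cost 0.08
black [ 635.78 -305.28    1.42] [297.2 331.3] area ratio 0.61 cost 0.49
grey [ 420.39 -297.89    1.44] [431.2 321.3] area ratio 1.94 cost 0.01
grey [ 419.46 -297.27    1.44] [231.2 245.5] area ratio 1.82 cost 0.03
```

```bash
cat > b.py <<'E'
from h import *
t=ctrl.capture("top");s=ctrl.capture("scene")
H=hsv(t);print(H[255,432],H[302,249],hsv(s)[285,260],hsv(s)[176,356])
import h
old=h.masks
def mk(H):
    m=old(H); a=H.astype(int); m["amber"]=(a[...,0]>14)&(a[...,0]<36)&(a[...,1]>120)&(a[...,2]>150); return m
h.masks=mk
for n,col,k,u,v,r,y in(("nest_long","amber","long",432,258,90,-1.75),("nest_broad","amber","broad",249,302,60,1.4)):
    xy=unproj(t,(u,v),5)
    for c in(t,s):
        x,ctr,a,co=h.find(c,col,k,xy,r); print(n,np.round(x,2),ctr.round(1),"area ratio %.2f cost %.2f"%(a,co))
E
python3 b.py
```

```text
[ 28 149 255] [ 28 151 255] [ 23 255 255] [ 22 255 252]
nest_long [ 521.96 -303.52    1.37] [432. 258.] area ratio 1.24 cost 0.13
nest_long [ 522.95 -304.78    1.38] [259.5 285.2] area ratio 1.37 cost 0.22
nest_broad [455.55  -4.89   1.39] [247.9 301.7] area ratio 1.14 cost 0.13
nest_broad [456.55  -5.68   1.44] [355.9 175.9] area ratio 1.27 cost 1.77
```

```bash
python3 -m creep '[[[0,0,1,0,0,0],[0,0,2,0,0,0],[0.5,-0.6,3,0,0,0],[1.5,-1.6,3,0,0,0],[2.6,-2.8,3,0,0,0],[3.7,-4,3,0,0,0],[4.8,-5.2,3,0,0,0],[5.9,-6.4,3,0,0,0],[7,-7.6,3,0,0,0],[8.1,-8.8,3,0,0,0],[9.2,-10,3,0,0,0],[10.3,-11.2,3,0,0,0],[11.4,-12.5,3,0,0,0],[12.6,-13.8,2.6,0,0,0],[13.8,-15.2,1.8,0,0,0],[15,-16.5,0.8,0,0,0],[16.2,-17.8,-0.4,0,0,0],[17.2,-19,-1.6,0,0,0],[17.78,-19.67,-2.8,0,0,0],[17.78,-19.67,-4,0,0,0]]]' 85
python3 - <<'E'
from h import *
w=ctrl.capture("wrist"); cv2.imwrite("pics/w1.png",w["image"][:,:,::-1])
print(ctrl.sense()["eef_pos"],ctrl.sense()["force"]); C=-np.array(w["R"]).T@w["t"];print(C,w["fx"],np.array(w["R"]).round(2))
for z in(0,30): print(proj(w,[[658.4,-12.5,z],[667,-152,8]]))
E
```

```text
time_s: 1.97
eef_pos: [655.0, -9.0, 221.0]
ee_rot: [0.002, 0.209, 0.978, -0.0]
force: [1.4, -0.3, -0.3]
grip_width: 1.0
grip_force: 0.0
[653.3393267  -10.26192876 210.89940268] [-1.55739614 -1.78388532 -8.23423751]
[593.61485902  19.23277246 290.81669339] 394.62892984333973 [[ 0.41  0.91  0.  ]
 [ 0.88 -0.39  0.26]
 [ 0.24 -0.11 -0.96]]
[[318.55262331 230.80276266]
 [160.45780749 313.80579966]]
[[318.20675471 241.33352684]
 [160.45780749 313.80579966]]
```

View pics/w1.png

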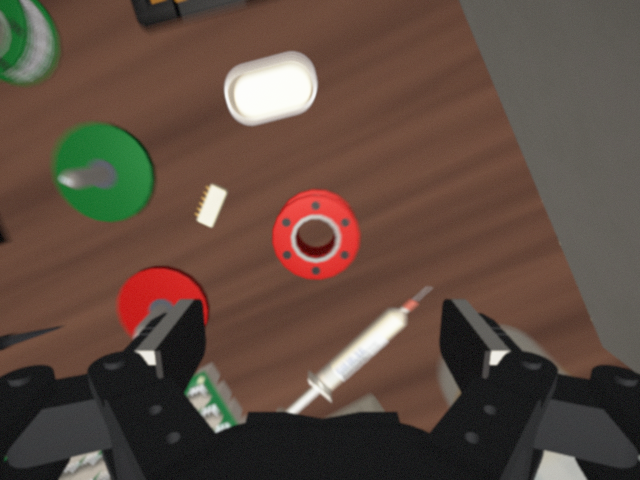

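```bash
python3 -m creep '[[[0,0,-1,0,0,0],[0,0,-1,0,0,0],[0,0,-1,0,0,0],[0,0,-1,0,0,0]]]'
cat > m.py <<'E'
import sys
from h import *
w=ctrl.capture("wrist");s=ctrl.sense();print(s["eef_pos"].round(1),s["force"].round(1))
col,k,x,y,r=sys.argv[1],sys.argv[2],*map(float,sys.argv[3:6])
for n in sys.argv[6:] or["wrist"]:
    a=find(ctrl.capture(n),col,k,(x,y),r);print(n,a[0].round(2),a[1].round(1),a[2],a[3])
E
python3 m.py red reel 658 -12 55
```

```text
time_s: 2.35
eef_pos: [653.5, -5.9, 198.0]
ee_rot: [0.001, 0.208, 0.978, 0.0]
force: [0.3, -0.0, 0.7]
grip_width: 0.997
grip_force: 0.0
[653.6  -5.8 198.3] [-0.7 -0.5 -0.3]
wrist [655.69 -12.52] [312.6 246.7] 0.9645626545084686 2.492571789957739e-12
```

```bash
python3 -m creep '[[[0.14,-0.27,-0.6,0,0,0],[0.14,-0.27,-1.4,0,0,0],[0.14,-0.27,-2.2,0,0,0],[0.14,-0.27,-3,0,0,0],[0.14,-0.27,-3.7,0,0,0],[0.14,-0.27,-4.3,0,0,0],[0.14,-0.27,-4.65,0,0,0],[0.14,-0.27,-4.8,0,0,0],[0.14,-0.27,-4.8,0,0,0],[0.14,-0.27,-4.8,0,0,0]]]'
python3 -m creep '[[[0,0,0,0,0,0],[0,0,0,0,0,0],[0,0,0,0,0,0],[0,0,0,0,0,0],[0,0,0,0,0,0],[0,0,0,0,0,0],[0,0,0,0,0,0],[0,0,0,0,0,0],[0,0,0,0,0,0],[0,0,0,0,0,0]]]' 50 50
```

```text
time_s: 3.28
eef_pos: [657.0, -13.1, 76.8]
ee_rot: [0.001, 0.208, 0.978, 0.0]
force: [-0.5, 0.2, 0.1]
grip_width: 0.996
grip_force: 0.0
time_s: 4.12
eef_pos: [657.3, -13.0, 77.6]
ee_rot: [0.001, 0.208, 0.978, 0.0]
force: [-1.4, 0.7, 6.8]
grip_width: 0.707
grip_force: 54.6
```

```bash
python3 -m creep '[[[0,0,0.3,0,0,0],[0,0,0.8,0,0,0],[0,0,1.4,0,0,0],[0,0,2,0,0,0],[0,0,2.5,0,0,0],[0,0,2.9,0,0,0],[0.04,-0.4,3,0,0,0],[0.1,-1,3,0,0,0],[0.15,-1.8,3,0,0,0],[0.2,-2.6,3,0,0,0],[0.25,-3.4,3,0,0,0],[0.3,-4.2,3,0,0,0],[0.35,-4.9,3,0,0,0],[0.4,-5.4,3,0,0,0],[0.4,-5.56,3,0,0,0],[0.4,-5.56,3,0,0,0],[0.4,-5.56,3,0,0,0],[0.4,-5.56,3,0,0,0]]]'
python3 - <<'E'
from h import *
w=ctrl.capture("wrist"); cv2.imwrite("pics/w2.png",w["image"][:,:,::-1]);print(ctrl.sense()["eef_pos"])
print(proj(w,[[667,-152,50],[667,-152,106],[667,-152,8]]))
E
```

```text
time_s: 5.62
eef_pos: [666.7, -151.0, 151.1]
ee_rot: [-0.0, 0.208, 0.978, 0.0]
force: [0.3, 0.4, -1.0]
grip_width: 0.697
grip_force: 54.3
[ 666.73886909 -150.8892628   151.17935805]
[[318.58447575 285.93597859]
 [317.18456129 349.66743107]
 [319.18977232 258.37970244]]
```

View pics/w2.png

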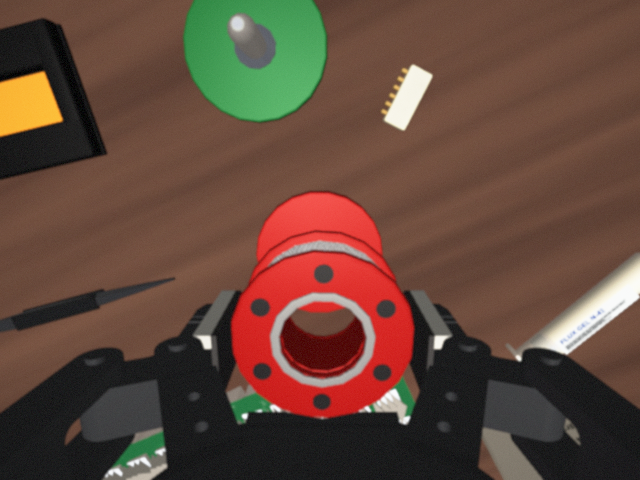

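```bash
python3 -m creep '[[[0.13,-0.09,0,0,0,0],[0.13,-0.09,-0.3,0,0,0],[0.13,-0.09,-0.7,0,0,0],[0.13,-0.09,-1.1,0,0,0],[0.13,-0.09,-1.5,0,0,0],[0.13,-0.09,-1.9,0,0,0],[0.13,-0.09,-2.2,0,0,0],[0.13,-0.09,-2.4,0,0,0],[0.13,-0.09,-2.55,0,0,0],[0.13,-0.09,-2.6,0,0,0],[0.13,-0.09,-2.6,0,0,0],[0.13,-0.09,-2.6,0,0,0]]]'
```

```text
time_s: 6.67
eef_pos: [670.1, -154.3, 86.6]
ee_rot: [0.0, 0.208, 0.978, -0.0]
force: [-0.4, 0.5, -0.3]
grip_width: 0.702
grip_force: 54.3
```

```bash
python3 -m creep '[[[0,0,0,0,0,0],[0,0,0,0,0,0],[0,0,0,0,0,0],[0,0,0,0,0,0],[0,0,0,0,0,0],[0,0,0.4,0,0,0],[0,0,1,0,0,0],[0,0,1.8,0,0,0],[0,0,2.6,0,0,0],[0,0,3.4,0,0,0],[-1,0.05,3.8,0,0,0],[-2.2,0.1,4,0,0,0],[-3.4,0.2,4,0,0,0],[-4.6,0.25,4,0,0,0],[-5.8,0.3,4,0,0,0],[-7,0.35,4,0,0,0],[-8,0.4,4,0,0,0],[-8.6,0.4,4,0,0,0],[-8.76,0.4,4,0,0,0],[-8.76,0.4,4,0,0,0]]]' 85
python3 -m creep '[[[0,0,0,0,0,0],[0,0,0,0,0,0],[0,0,0,0,0,0]]]'
python3 m.py green reel 451 -144 50 wrist top; python3 m.py red reel 667 -152 50 top
```

```text
time_s: 8.33
eef_pos: [450.8, -144.4, 187.0]
ee_rot: [0.001, 0.209, 0.978, -0.0]
force: [0.6, -0.3, 0.2]
grip_width: 0.994
grip_force: 0.0
time_s: 8.58
eef_pos: [451.6, -144.3, 186.1]
ee_rot: [0.0, 0.208, 0.978, -0.0]
force: [-0.4, -0.3, -0.3]
grip_width: 0.998
grip_force: 0.0
[ 451.5 -144.2  186. ] [-0.1  0.1  0.2]
wrist [ 449.04 -144.64] [318.5 242.8] 0.9626466441312949 1.0808346228368789e-13
[ 451.2 -144.2  186. ] [-0.9 -0.   0.3]
top [ 667.79 -151.84] [336.9 171.5] 1.2804364894878109 4.534715847842687e-12Traceback (most recent call last):
  File "m.py", line 6, in <module>
    a=find(ctrl.capture(n),col,k,(x,y),r);print(n,a[0].round(2),a[1].round(1),a[2],a[3])
  File "h.py", line 35, in find
    k=max(cs,key=cv2.contourArea); f=np.zeros_like(m)
ValueError: max() iterable argument is empty
```

```bash
python3 -m creep '[[[-0.1,-0.02,-0.6,0,0,0],[-0.1,-0.02,-1.4,0,0,0],[-0.1,-0.02,-2.2,0,0,0],[-0.1,-0.02,-3,0,0,0],[-0.1,-0.02,-3.6,0,0,0],[-0.1,-0.02,-4.1,0,0,0],[-0.1,-0.02,-4.28,0,0,0],[-0.1,-0.02,-4.28,0,0,0],[-0.1,-0.02,-4.28,0,0,0]]]'
python3 -m creep '[[[0,0,0,0,0,0],[0,0,0,0,0,0],[0,0,0,0,0,0],[0,0,0,0,0,0],[0,0,0,0,0,0],[0,0,0,0,0,0],[0,0,0,0,0,0],[0,0,0,0,0,0],[0,0,0,0,0,0],[0,0,0,0,0,0]]]' 50 50
python3 -m creep '[[[0,0,0.3,0,0,0],[0,0,0.8,0,0,0],[0,0,1.4,0,0,0],[0,0,2,0,0,0],[0,0,2.5,0,0,0],[0,0,2.9,0,0,0],[0.4,0.04,3,0,0,0],[1,0.1,3,0,0,0],[1.7,0.15,3,0,0,0],[2.4,0.2,3,0,0,0],[3.1,0.25,3,0,0,0],[3.7,0.3,3,0,0,0],[4.1,0.3,3,0,0,0],[4.28,0.3,3,0,0,0],[4.28,0.3,3,0,0,0],[4.28,0.3,3,0,0,0],[4.28,0.3,3,0,0,0]]]'
python3 - <<'E'
from h import *
w=ctrl.capture("wrist"); cv2.imwrite("pics/w3.png",w["image"][:,:,::-1]);e=ctrl.sense()["eef_pos"];print(e)
print(proj(w,[[556,-137,e[2]-47.5],[556,-137,8]]))
E
```

```text
time_s: 9.58
eef_pos: [448.7, -144.8, 79.6]
ee_rot: [0.0, 0.208, 0.978, -0.0]
force: [-0.9, 0.7, 0.8]
grip_width: 0.994
grip_force: 0.0
time_s: 10.42
eef_pos: [448.8, -144.9, 80.5]
ee_rot: [0.001, 0.208, 0.978, -0.0]
force: [-3.5, 1.4, 12.2]
grip_width: 0.716
grip_force: 51.6
time_s: 11.83
eef_pos: [554.8, -137.2, 154.2]
ee_rot: [-0.0, 0.208, 0.978, 0.0]
force: [-0.2, 0.7, -2.0]
grip_width: 0.712
grip_force: 54.7
[ 554.87533894 -137.23212542  154.25821117]
[[321.85666253 346.8026374 ]
 [321.92368541 257.29859478]]
```

View pics/w3.png

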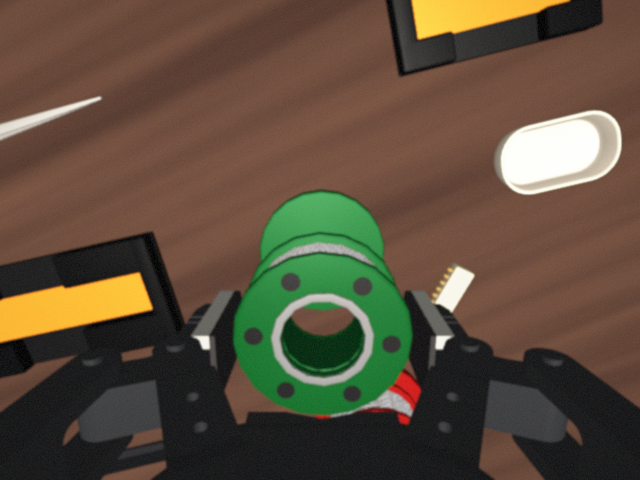

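```bash
python3 -m creep '[[[0.15,-0.04,0,0,0,0],[0.15,-0.04,-0.3,0,0,0],[0.15,-0.04,-0.7,0,0,0],[0.15,-0.04,-1.1,0,0,0],[0.15,-0.04,-1.5,0,0,0],[0.15,-0.04,-1.9,0,0,0],[0.15,-0.04,-2.2,0,0,0],[0.15,-0.04,-2.4,0,0,0],[0.15,-0.04,-2.55,0,0,0],[0.15,-0.04,-2.6,0,0,0],[0.15,-0.04,-2.6,0,0,0],[0.15,-0.04,-2.6,0,0,0]]]'
python3 -m creep '[[[0,0,0,0,0,0],[0,0,0,0,0,0],[0,0,0,0,0,0],[0,0,0,0,0,0],[0,0,0.4,0,0,0],[0,0,1,0,0,0],[0,0,1.8,0,0,0],[0,0,2.6,0,0,0],[0,0,3.4,0,0,0],[0,0.4,3.8,0,0,-1],[0,1,4,0,0,-2],[0,1.7,4,0,0,-3.4],[0,2.4,4,0,0,-4.8],[0,3.1,4,0,0,-6.2],[0,3.8,4,0,0,-7.6],[0,4.5,4,0,0,-9],[0,5,4,0,0,-10.4],[0,5.3,4,0,0,-11.8],[0,5.5,4,0,0,-13.2],[0,5.5,4,0,0,-14.6]]]' 80
python3 -m creep '[[[0,0,0,0,0,-0.9],[0,0,0,0,0,-0.9],[0,0,0,0,0,-0.9],[0,0,0,0,0,-0.9]]]'
python3 - <<'E'
from h import *
w=ctrl.capture("wrist");t=ctrl.capture("top");v=ctrl.capture("scene")
cv2.imwrite("pics/w4.png",np.hstack([w["image"][:,:,::-1],t["image"][130:370,180:500,::-1].repeat(2,0).repeat(2,1)[:480]])[:, :, :])
im=np.vstack([np.hstack([cv2.resize(w["image"],(400,300)),cv2.resize(t["image"][150:360,200:480],(400,300))]),np.hstack([cv2.resize(v["image"][160:370,180:460],(400,300)),np.zeros((300,400,3),np.uint8)])])
cv2.imwrite("pics/m4.png",im[:,:,::-1]);cv2.imwrite("pics/w4.png",w["image"][:,:,::-1])
s=ctrl.sense();print(s["eef_pos"],s["ee_rot"],s["joints"])
E
python3 m.py white dish 555 0 45 top wrist
```

```text
time_s: 12.88
eef_pos: [559.4, -138.3, 89.5]
ee_rot: [0.0, 0.208, 0.978, -0.0]
force: [-0.0, -0.2, -1.6]
grip_width: 0.712
grip_force: 54.7
time_s: 14.55
eef_pos: [559.1, 0.3, 190.1]
ee_rot: [0.0, 0.751, 0.66, 0.0]
force: [-1.1, -0.6, -0.4]
grip_width: 0.935
grip_force: 0.0
time_s: 14.88
eef_pos: [559.2, -0.8, 189.6]
ee_rot: [0.0, 0.774, 0.633, 0.0]
force: [0.2, -0.2, -0.4]
grip_width: 0.941
grip_force: 0.0
[559.17170996  -0.7763692  189.31539436] [5.21508935e-05 7.74344091e-01 6.32764746e-01 3.43266743e-05] [-2.10900049e-01  4.99134981e-01  1.54119816e+00 -1.29548666e-05
  1.10113518e+00 -1.03347867e-02]
[559.2  -0.8 189.2] [0.  0.  0.2]
top [553.56  -5.99   3.09] [248.6 241.2] 0.99780039691169 14.595154958761754
wrist [553.06   0.6    2.95] [314.8 239.6] 1.2039496921168422 0.15712574720308825
```

View pics/m4.png

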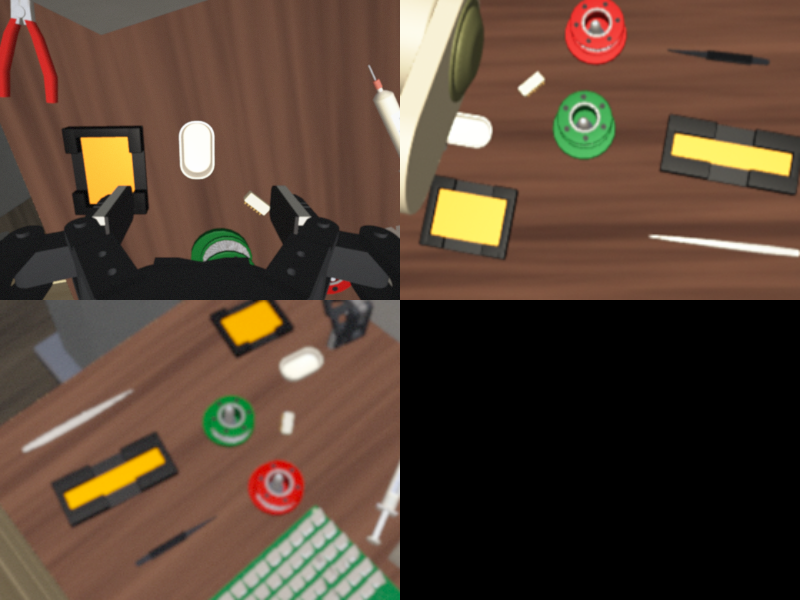

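```bash
python3 -m creep '[[[-0.22,0.05,-0.6,0,0,0],[-0.22,0.05,-1.4,0,0,0],[-0.22,0.05,-2.2,0,0,0],[-0.22,0.05,-3,0,0,0],[-0.22,0.05,-3.6,0,0,0],[-0.22,0.05,-4.1,0,0,0],[-0.22,0.05,-4.4,0,0,0],[-0.22,0.05,-4.55,0,0,0],[-0.22,0.05,-4.55,0,0,0],[-0.22,0.05,-4.55,0,0,0]]]' 70 25
python3 -m creep '[[[0,0,0,0,0,0],[0,0,0,0,0,0],[0,0,0,0,0,0],[0,0,0,0,0,0],[0,0,0,0,0,0],[0,0,0,0,0,0],[0,0,0,0,0,0],[0,0,0,0,0,0],[0,0,0,0,0,0],[0,0,0,0,0,0],[0,0,0,0,0,0],[0,0,0,0,0,0]]]' 28 25
python3 -m creep '[[[0,0,0.3,0,0,0],[0,0,0.8,0,0,0],[0,0,1.4,0,0,0],[0,0,2,0,0,0],[0,0,2,0,0,0],[0,0,2,0,0,0]]]'
python3 - <<'E'
from h import *
w=ctrl.capture("wrist"); cv2.imwrite("pics/w5.png",w["image"][:,:,::-1]);e=ctrl.sense()["eef_pos"];print(e)
E
```

```text
time_s: 16.02
eef_pos: [554.0, 0.5, 76.0]
ee_rot: [0.0, 0.775, 0.632, 0.0]
force: [0.9, 0.1, 0.9]
grip_width: 0.82
grip_force: 0.0
time_s: 17.02
eef_pos: [554.0, 0.5, 76.0]
ee_rot: [0.0, 0.775, 0.632, 0.0]
force: [-1.3, 0.8, 5.9]
grip_width: 0.408
grip_force: 25.9
time_s: 17.52
eef_pos: [553.8, 0.6, 125.8]
ee_rot: [0.0, 0.775, 0.632, 0.0]
force: [-0.5, 1.8, -0.7]
grip_width: 0.414
grip_force: 25.2
[553.4119444    0.59191961 124.98266274]
```

View pics/w5.png

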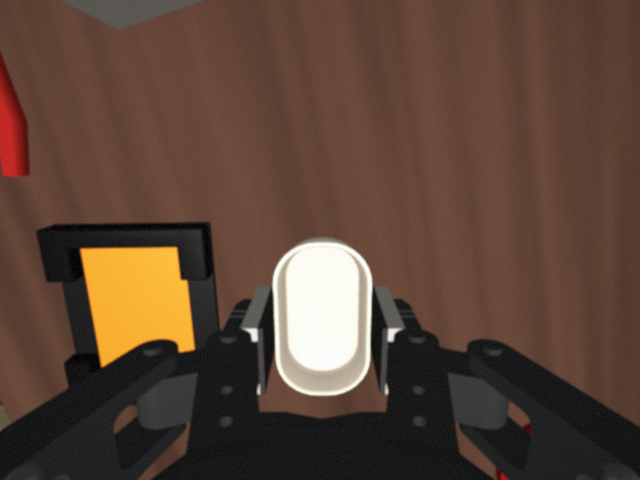

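```bash
python3 - <<'E'
from h import *
w=ctrl.capture("wrist");e=ctrl.sense();print(e["eef_pos"])
for uv in((322.5,240),(322.5,395),(272,317),(373,317)): print(unproj(w,uv,e["eef_pos"][2]-62.0).round(1))
E
```

```text
[553.25771408   0.63423435 124.5844817 ]
[558.3  31.4  62.6]
[545.8 -29.7  62.6]
[534.3   6.4  62.6]
[570.6  -0.9  62.6]
```

```bash
python3 -m creep '[[[-0.3,-0.02,0,0,0,0.3],[-0.9,-0.06,0,0,0,0.3],[-1.6,-0.1,0,0,0,0.3],[-2.3,-0.15,0,0,0,0.3],[-3,-0.2,0,0,0,0.3],[-3.5,-0.25,0,0,0,0.3],[-3.8,-0.25,0,0,0,0.3],[-3.86,-0.25,0,0,0,0.3],[-3.86,-0.25,0,0,0,0.3],[-3.86,-0.25,-0.3,0,0,0.3],[-3.86,-0.25,-0.7,0,0,0.3],[-3.86,-0.25,-0.7,0,0,0.3],[-3.86,-0.25,-0.7,0,0,0.3]]]'
python3 - <<'E'
from h import *
w=ctrl.capture("wrist"); cv2.imwrite("pics/w6.png",w["image"][:,:,::-1]);print(ctrl.sense()["eef_pos"])
print(proj(w,tf(rect(98,80,14),[456,-5.3,1.4])).round())
E
```

```text
time_s: 18.7
eef_pos: [457.3, -5.6, 107.3]
ee_rot: [-0.0, 0.766, 0.642, -0.0]
force: [-0.0, -0.5, -0.4]
grip_width: 0.41
grip_force: 25.2
[457.45963643  -5.69332515 107.73118887]
[[225. 179.]
 [239. 386.]
 [407. 386.]
 [419. 178.]]
```

View pics/w6.png

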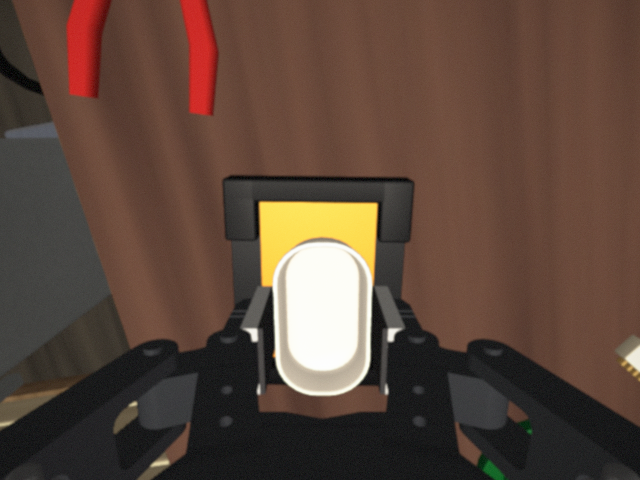

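```bash
python3 -m creep '[[[-0.07,0,-0.2,0,0,0],[-0.07,0,-0.5,0,0,0],[-0.07,0,-0.8,0,0,0],[-0.07,0,-1,0,0,0],[-0.07,0,-1.08,0,0,0],[-0.07,0,-1.08,0,0,0],[-0.07,0,-1.08,0,0,0]]]'
python3 -m creep '[[[0,0,0,0,0,0],[0,0,0,0,0,0],[0,0,0,0,0,0],[0,0,0,0,0,0],[0,0,0.3,0,0,0],[0,0,0.8,0,0,0],[0,0,1.6,0,0,0],[0,0,2.4,0,0,0],[0,0,3.2,0,0,0],[0,0,4,0,0,0],[0,0,4.8,0,0,0],[0,0,5,0,0,0],[0,0,5,0,0,0]]]' 50
python3 - <<'E'
from h import *
w=ctrl.capture("wrist"); cv2.imwrite("pics/w7.png",w["image"][:,:,::-1]);print(ctrl.sense()["eef_pos"])
E
python3 m.py white dish 456 -5 40 wrist
```

```text
time_s: 19.33
eef_pos: [455.4, -5.7, 80.7]
ee_rot: [-0.0, 0.766, 0.642, -0.0]
force: [-0.2, 0.1, -0.3]
grip_width: 0.406
grip_force: 25.2
time_s: 20.42
eef_pos: [455.8, -5.8, 207.3]
ee_rot: [0.001, 0.766, 0.642, 0.001]
force: [0.2, 0.6, 0.3]
grip_width: 0.586
grip_force: 0.0
[455.33457764  -5.66398492 205.99716631]
[455.1  -5.6 205.3] [-0.3  0.4 -0.2]
wrist [ 4.5371e+02 -6.2500e+00 -1.6000e-01] [322.8 235.1] 1.1919736542439212 0.10406560371337885
```

View pics/w7.png

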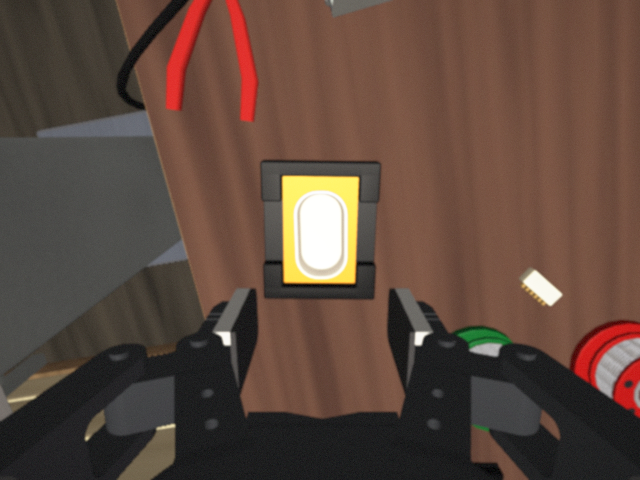

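```bash
python3 -m creep '[[[0.2,-0.4,0,0,0,0],[0.7,-1.1,0,0,0,0],[1.3,-2.1,0,0,0,0],[1.9,-3.1,0,0,0,0],[2.5,-4.1,0,0,0,0],[3.1,-5.1,0,0,0,0],[3.7,-6.1,0,0,0,0],[4.3,-7.1,0,0,0,0],[4.9,-8.1,0,0,0,0],[5.5,-9.1,0,0,0,0],[6.1,-10,0,0,0,0],[6.6,-10.8,0,0,0,0],[7,-11.4,0,0,0,0],[7.2,-11.7,0,0,0,0],[7.24,-11.8,0,0,0,0],[7.24,-11.8,0,0,0,0],[7.24,-11.8,0,0,0,0],[7.24,-11.8,0,0,0,0]]]'
python3 - <<'E'
from h import *
w=ctrl.capture("wrist");t=ctrl.capture("top"); cv2.imwrite("pics/w8.png",w["image"][:,:,::-1]);s=ctrl.sense();print(s["eef_pos"],s["ee_rot"],s["joints"])
E
```

```text
time_s: 22.07
eef_pos: [636.2, -300.2, 205.8]
ee_rot: [-0.0, 0.766, 0.643, -0.0]
force: [1.0, -0.1, 0.5]
grip_width: 0.583
grip_force: 0.0
[ 636.32757531 -300.22723332  206.12162233] [1.87568846e-05 7.66155250e-01 6.42655532e-01 9.90626300e-06] [-6.06902266e-01  7.93986071e-01  9.84564472e-01  9.46053381e-06
  1.36300071e+00 -4.32026487e-01]
```

View pics/w8.png

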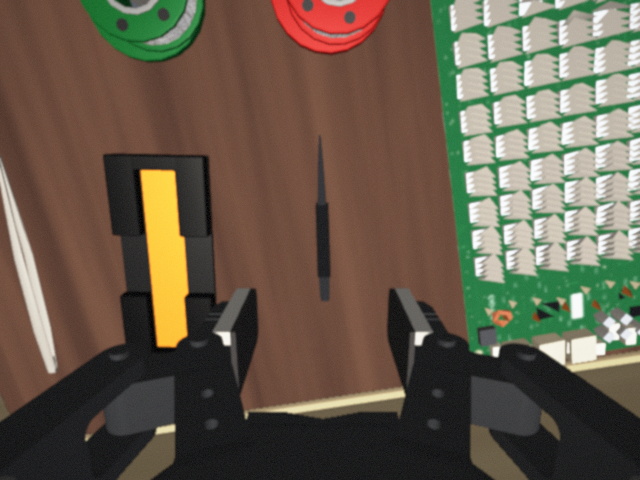

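```bash
python3 - <<'E'
from h import *
w=ctrl.capture("wrist")
a,b=unproj(w,(320,136),6),unproj(w,(325,300),6);print(a,b,np.linalg.norm(a-b),(a+b)/2,np.arctan2(*(a-b)[1::-1]))
P=[unproj(w,q,14) for q in((104,155),(208,156))];print(P,np.linalg.norm(P[0]-P[1]))
d=(P[0]+P[1])/2;e=(P[0]-P[1])/80; n=np.array([e[1],-e[0],0]);n/=np.linalg.norm(n);print(n,d+77*n,d-77*n, np.arctan2(n[1],n[0]))
q=ctrl.sense()["ee_rot"];print(2*np.arctan2(q[2],q[1])-np.pi/2)
E
python3 - <<'E'
import h,b
E
```

```text
[ 644.80742197 -235.21031294    6.        ] [ 627.9524442  -351.23683729    6.        ] 117.24437995051336 [ 636.37993308 -293.22357511    6.        ] 1.426537124531337
[array([ 504.43212395, -222.58256415,   14.        ]), array([ 570.8863025 , -234.93182232,   14.        ])] 67.59187838100001
[0.18270328 0.9831681  0.        ] [ 551.72736611 -153.05324965   14.        ] [ 523.59106034 -304.46113682   14.        ] 1.3870610095650866
-0.17494565526930117
[ 21 163 244] [ 20  70 165] [ 22 255 222] [ 26   8 247]
nest_long [ 515.62 -333.52    1.42] [450.8 261.6] area ratio 0.64 cost 7.87
nest_long [ 517.14 -335.57    1.35] [244.4 292.9] area ratio 0.68 cost 7.35
nest_broad [462.57  14.31  -0.61] [236.  297.5] area ratio 0.53 cost 0.42
nest_broad [456.51  -5.32   1.43] [356.  175.8] area ratio 1.25 cost 1.64
```

```bash
python3 -m creep '[[[0,0.28,-0.5,0,0,0.35],[0,0.28,-1.2,0,0,0.35],[0,0.28,-2,0,0,0.35],[0,0.28,-2.8,0,0,0.35],[0,0.28,-3.6,0,0,0.35],[0,0.28,-4.3,0,0,0.35],[0,0.28,-4.8,0,0,0.35],[0,0.28,-5.1,0,0,0.35],[0,0.28,-5.2,0,0,0.35],[0,0.28,-5.2,0,0,0.35],[0,0.28,-5.2,0,0,0.35]]]' 40 25
python3 -m creep '[[[0,0,0,0,0,0],[0,0,0,0,0,0],[0,0,0,0,0,0],[0,0,0,0,0,0],[0,0,0,0,0,0],[0,0,0,0,0,0],[0,0,0,0,0,0],[0,0,0,0,0,0],[0,0,0,0,0,0],[0,0,0,0,0,0]]]' 2 25
python3 -m creep '[[[0,0,0.3,0,0,0],[0,0,0.8,0,0,0],[0,0,1.4,0,0,0],[0,0,2,0,0,0],[0,0,2,0,0,0],[0,0,2,0,0,0],[0,0,2,0,0,0]]]'
python3 - <<'E'
from h import *
w=ctrl.capture("wrist"); cv2.imwrite("pics/w9.png",w["image"][:,:,::-1]);e=ctrl.sense()["eef_pos"];print(e)
E
```

```text
time_s: 23.23
eef_pos: [636.8, -293.9, 77.0]
ee_rot: [0.001, 0.756, 0.654, 0.0]
force: [-0.1, 0.4, -0.2]
grip_width: 0.472
grip_force: 0.0
time_s: 24.07
eef_pos: [636.7, -293.9, 76.8]
ee_rot: [0.001, 0.756, 0.654, 0.0]
force: [-1.2, 0.8, 5.6]
grip_width: 0.1
grip_force: 27.6
time_s: 24.65
eef_pos: [636.1, -293.5, 125.2]
ee_rot: [-0.001, 0.756, 0.654, -0.0]
force: [-0.4, 0.1, -0.3]
grip_width: 0.097
grip_force: 26.9
[ 636.06551033 -293.45679456  124.84026025]
```

View pics/w9.png

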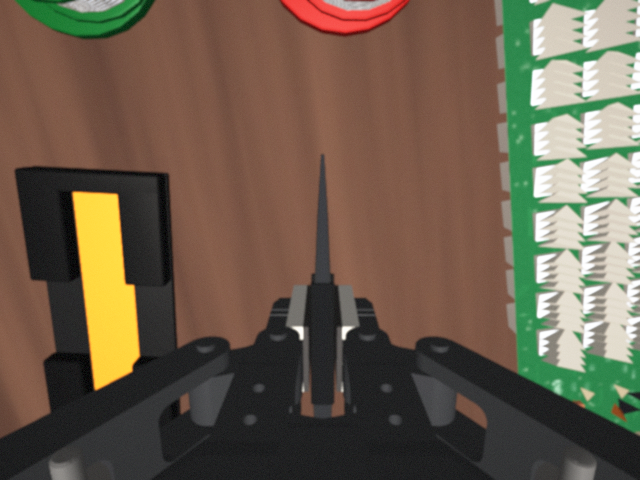

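```bash
python3 -m creep '[[[-0.3,-0.03,0,0,0,0],[-0.9,-0.1,0,0,0,-0.2],[-1.6,-0.2,0,0,0,-0.4],[-2.4,-0.25,0,0,0,-0.56],[-3.1,-0.3,0,0,0,-0.56],[-3.8,-0.4,0,0,0,-0.56],[-4.3,-0.43,0,0,0,-0.56],[-4.52,-0.43,0,0,0,-0.56],[-4.52,-0.43,0,0,0,-0.56],[-4.52,-0.43,-0.3,0,0,-0.56],[-4.52,-0.43,-0.6,0,0,-0.56],[-4.52,-0.43,-0.6,0,0,-0.56],[-4.52,-0.43,-0.6,0,0,-0.56]]]'
python3 - <<'E'
from h import *
w=ctrl.capture("wrist"); cv2.imwrite("pics/w10.png",w["image"][:,:,::-1]);e=ctrl.sense()["eef_pos"];print(e)
for uv in((322,154),(322,417)): print(unproj(w,uv,e[2]-70).round(1))
print(proj(w,tf(rect(154,66,14),[523,-304.3,1.378])).round(),proj(w,tf(rect(134,26,4),[523,-304.3,1.378])).round())
E
```

```text
time_s: 25.78
eef_pos: [523.6, -304.1, 109.8]
ee_rot: [-0.001, 0.772, 0.636, -0.0]
force: [0.5, 0.3, 0.4]
grip_width: 0.102
grip_force: 26.9
[ 523.69863582 -304.2306318   110.39627136]
[ 533.5 -244.8   40.4]
[ 513.  -349.8   40.4]
[[242. 108.]
 [258. 432.]
 [390. 432.]
 [407. 108.]] [[294. 134.]
 [299. 402.]
 [349. 402.]
 [355. 134.]]
```

View pics/w10.png

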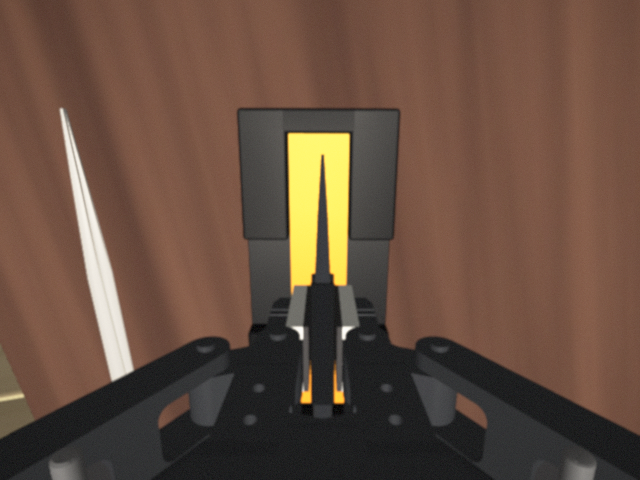

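```bash
python3 -m creep '[[[-0.05,0,-0.2,0,0,0],[-0.05,0,-0.5,0,0,0],[-0.05,0,-0.8,0,0,0],[-0.05,0,-1.05,0,0,0],[-0.05,0,-1.16,0,0,0],[-0.05,0,-1.16,0,0,0],[-0.05,0,-1.16,0,0,0],[-0.05,0,-1.16,0,0,0]]]'
python3 -m creep '[[[0,0,0,0,0,0],[0,0,0,0,0,0],[0,0,0,0,0,0],[0,0,0,0,0,0],[0,0,0.2,0,0,0],[0,0,0.7,0,0,0],[0,0,1.4,0,0,0],[0,0,2.2,0,0,0],[0,0,3,0,0,0],[0,0,3.8,0,0,0],[0,0,4.6,0,0,0],[0,0,5,0,0,0],[0,0,5,0,0,0],[0,0,5,0,0,0]]]' 35
python3 - <<'E'
from h import *
w=ctrl.capture("wrist");t=ctrl.capture("top");v=ctrl.capture("scene")
print(ctrl.sense()["eef_pos"],ctrl.sense()["force"])
im=np.vstack([np.hstack([cv2.resize(w["image"],(400,300)),cv2.resize(t["image"][150:360,200:480],(400,300))]),np.hstack([cv2.resize(v["image"][160:370,180:460],(400,300)),cv2.resize(w["image"][60:360,200:600],(400,300))])])
cv2.imwrite("pics/m11.png",im[:,:,::-1])
E
```

```text
time_s: 26.5
eef_pos: [522.2, -304.5, 81.9]
ee_rot: [0.0, 0.772, 0.635, 0.0]
force: [1.3, -0.0, -0.9]
grip_width: 0.096
grip_force: 26.9
time_s: 27.67
eef_pos: [522.1, -304.4, 207.0]
ee_rot: [0.0, 0.772, 0.635, 0.0]
force: [-0.5, 0.8, -1.0]
grip_width: 0.411
grip_force: 0.0
[ 521.85004573 -304.18112463  205.62336098] [-0.29439567 -0.01637747 -0.83058524]
```

View pics/m11.png

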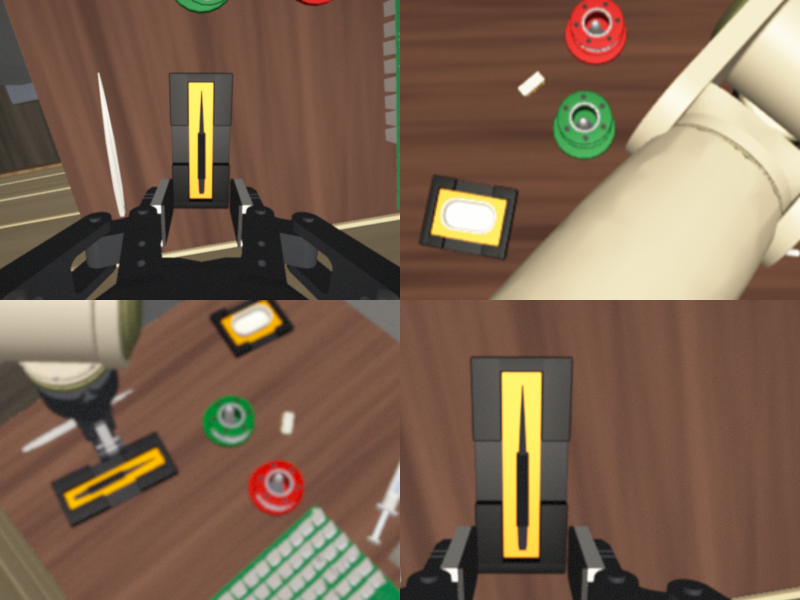

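The wrist and scene views show the tweezers centred in the long pocket and the dish centred in the broad one. Both reels sit flat on the posts of their own colours.

```bash
python3 -c "
from rig import ctrl
print(ctrl.finish_job())"
```

```text
the job is handed in; nothing more can be done
None
```

I handed the job in at about 28 s of the 93 s allowed: the red and green reels are on their own posts, the dish and black tweezers lie in their foam pockets, and the grey tweezers were not touched; the last pictures look right, but the hand-in call gave no verdict.

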